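# Clear the caddy shelf, seat the double lid, lift the outer plug alone

## Task

With the blue scraper, push the four loose vegetable offcuts along the caddy's shelf into its open mouth (keep the gripper itself off them), and stand the scraper back in its holder. Then pick up the vented steel lid by its stem with the white silicone plug still nested on it, and lower the pair gently until the steel lid sits fully home in the mouth. Finally lift the white plug alone straight up clear of the stem, so the caddy can breathe and the plug can go to be washed, without disturbing the steel lid, and finish still holding the plug in the air; leave everything else in the drawer alone.

Things in the scene. Friction and masses are not known exactly. Their poses are not given: they have to be found in the camera images.
- caddy: Green plastic food-waste caddy, fixed, 180 (its x) x 380 (its y) x 120 mm high. Origin: centre of its underside; z up. Flat top at z 120 mm: from y -185 to +40 mm it is the scraping shelf, with raised sides 12 mm high that leave 100 mm between them; at y +100 mm is the round open mouth, 121 mm across, through the 8 mm top into the bin (inner floor at z 4 mm). A rim 5 mm wide and high runs round the edges.
- mouth (a point): Centre of the caddy's open mouth, at the level of the flat top; axes as the caddy's. The caddy, holder and lids stand on the floor of a fixed drawer, 6 mm above the work surface, with walls 55 mm high and a far front panel 85 mm high.
- scraper: Blue plastic bench scraper, 90 g, standing upright in its holder. Origin: middle of the blade's bottom edge; x along the blade, z up. Blade 84 mm wide (x), 4 mm thick (y), z 0 to 46 mm; above it a thick grip 88 (x) x 24 (y) x 34 mm, z 46 to 80 mm, whose shoulders rest on the holder's top.
- holder: White plastic holder, fixed in the drawer, 120 (its x) x 90 (its y) x 55 mm high. Origin: centre of its underside; z up. In the middle a slot 96 mm (x) x 12 mm (y), open to the top and 50 mm deep, takes the scraper's blade; stowed, the scraper's origin is 9 mm above the holder's and its x lies along the holder's x. The pockets on both sides of the slot are 50 mm high; one holds a scouring pad.
- vent_lid: Steel vented lid (the inner lid), about 0.3 kg, standing loose on the drawer floor. Origin: centre of its underside; z up, round about z. Spigot 112 mm diameter, z 0 to 14 mm (chamfered foot); flange 144 mm diameter, z 14 to 18 mm; central upright stem 20 mm diameter, z 18 to 84 mm, by which it is lifted. Fully home in the mouth its flange lies on the caddy's flat top, so its origin is 14 mm below the mouth's centre.
- plug: White silicone plug (the outer lid), about 0.12 kg, nested loose on the vented lid round its stem. Origin: centre of its underside; z up, round about z. Brim 96 mm diameter, z 0 to 5 mm; body 56 mm diameter, z 5 to 37 mm, by which it is gripped; a bore of 28 mm runs right through. Nested, its origin is 18 mm above the vented lid's and the stem stands 29 mm out of its top. Lifting the steel lid by the stem carries the plug along.
- offcut0: Vegetable offcut (carrot, orange), 27 x 20 x 14 mm, 11 g, lying loose on the caddy's shelf; origin: centre of its underside as it lies at the start. All four start on the shelf with their corners at most 44 mm either side of the caddy's own y axis, their centres at caddy y -115 to -15 mm.
- offcut1: Vegetable offcut (swede, cream), 27 x 20 x 14 mm, 11 g, lying loose on the caddy's shelf; origin: centre of its underside as it lies at the start. All four start on the shelf with their corners at most 44 mm either side of the caddy's own y axis, their centres at caddy y -115 to -15 mm.
- offcut2: Vegetable offcut (carrot, orange), 27 x 20 x 14 mm, 11 g, lying loose on the caddy's shelf; origin: centre of its underside as it lies at the start. All four start on the shelf with their corners at most 44 mm either side of the caddy's own y axis, their centres at caddy y -115 to -15 mm.
- offcut3: Vegetable offcut (swede, cream), 27 x 20 x 14 mm, 11 g, lying loose on the caddy's shelf; origin: centre of its underside as it lies at the start. All four start on the shelf with their corners at most 44 mm either side of the caddy's own y axis, their centres at caddy y -115 to -15 mm.
- wrench: Chrome pipe wrench, about 275 mm long, 24 mm high, lying on the drawer floor; origin under its middle, x along it. Leave alone.
- spray: Purple spray bottle with a white head, 78 mm diameter, 225 mm high, standing; origin: centre of its foot. Leave alone.
- jar: Glass jam jar with a red twist cap, 70 mm diameter, 95 mm high, standing; origin: centre of its foot. Leave alone.
- sponge: Yellow and green washing-up sponge, 70 x 110 x 30 mm, lying between the robot and the caddy; origin: centre of its underside. Leave alone.
- brush: Wooden scrubbing brush, 70 x 50 x 57 mm, standing on its bristles; origin: centre of its underside. Leave alone.
Mind the look-alikes: they are no part of the job. Of the things that look like the scraper, the smaller one is meant.

How it is judged (in metres and radians):
On the way, in this order (a step that is already met when the one before it is completed fails the run):
1. all four offcuts are in the caddy's bin, pushed in with the scraper held (x of offcut0 in the frame of caddy between -0.088 and 0.088 m and y of offcut0 in the frame of caddy between 0.013 and 0.19 m and z of offcut0 in the frame of caddy between -0.01 and 0.09 m and x of offcut1 in the frame of caddy between -0.088 and 0.088 m and y of offcut1 in the frame of caddy between 0.013 and 0.19 m and z of offcut1 in the frame of caddy between -0.01 and 0.09 m and x of offcut2 in the frame of caddy between -0.088 and 0.088 m and y of offcut2 in the frame of caddy between 0.013 and 0.19 m and z of offcut2 in the frame of caddy between -0.01 and 0.09 m and x of offcut3 in the frame of caddy between -0.088 and 0.088 m and y of offcut3 in the frame of caddy between 0.013 and 0.19 m and z of offcut3 in the frame of caddy between -0.01 and 0.09 m and contact force between the fingers and scraper above 1 N), for 0.1 s.
2. the scraper stands back in its holder, let go (x of scraper in the frame of holder between -0.012 and 0.012 m and y of scraper in the frame of holder between -0.008 and 0.008 m and z of scraper in the frame of holder between 0 and 0.014 m and angle between scraper's own z axis and vertical below 0.15 rad and contact force between the fingers and scraper below 0.2 N), for 0.2 s.
3. the steel lid sits fully home in the mouth with the plug nested on it (z of vent_lid in the frame of caddy between 0.102 and 0.109 m and horizontal distance between vent_lid and mouth below 0.007 m and angle between vent_lid's own z axis and vertical below 0.03 rad and z of plug in the frame of vent_lid below 0.021 m and horizontal distance between plug and vent_lid below 0.008 m), for 0.2 s.
At the end, for the whole second after the job is handed in: Fingers alone hold the plug still, its underside 8 mm or more above the stem top; the steel lid is untouched, at rest, fully home (3 mm in height, 7 mm off centre, 0.03 rad); all offcuts are in the bin; the scraper stands in its holder (x of offcut0 in the frame of caddy between -0.088 and 0.088 m and y of offcut0 in the frame of caddy between 0.013 and 0.19 m and z of offcut0 in the frame of caddy between -0.01 and 0.09 m and x of offcut1 in the frame of caddy between -0.088 and 0.088 m and y of offcut1 in the frame of caddy between 0.013 and 0.19 m and z of offcut1 in the frame of caddy between -0.01 and 0.09 m and x of offcut2 in the frame of caddy between -0.088 and 0.088 m and y of offcut2 in the frame of caddy between 0.013 and 0.19 m and z of offcut2 in the frame of caddy between -0.01 and 0.09 m and x of offcut3 in the frame of caddy between -0.088 and 0.088 m and y of offcut3 in the frame of caddy between 0.013 and 0.19 m and z of offcut3 in the frame of caddy between -0.01 and 0.09 m and x of scraper in the frame of holder between -0.012 and 0.012 m and y of scraper in the frame of holder between -0.008 and 0.008 m and z of scraper in the frame of holder between 0 and 0.014 m and angle between scraper's own z axis and vertical below 0.15 rad and z of vent_lid in the frame of caddy between 0.102 and 0.109 m and horizontal distance between vent_lid and mouth below 0.007 m and angle between vent_lid's own z axis and vertical below 0.03 rad and linear speed of vent_lid below 0.02 m/s and z of plug in the frame of vent_lid above 0.092 m and linear speed of plug below 0.05 m/s and contact force between the fingers and plug above 1 N and contact force between each of plug, the fingers, the arm and vent_lid below 0.1 N and contact force between plug and caddy below 0.1 N); the arm keeps its last pose, push and grip.
It fails at once if the plug lifted off the steel lid while that lid is not fully home in the mouth, or the steel lid disturbed as the plug comes off (z of plug in the frame of vent_lid above 0.026 m and not (z of vent_lid in the frame of caddy between 0.102 and 0.109 m and horizontal distance between vent_lid and mouth below 0.007 m and angle between vent_lid's own z axis and vertical below 0.03 rad)).
It fails at once if the lid pair dropped or slammed onto the caddy, or tipped over (angle between vent_lid's own z axis and vertical above 0.35 rad or (horizontal distance between vent_lid and mouth below 0.03 m and z of vent_lid in the frame of caddy below 0.135 m and linear speed of vent_lid above 0.4 m/s)).
It fails at once if an offcut pushed by the gripper itself instead of the scraper (contact force between any of the fingers, the arm and offcut0 above 0.3 N or contact force between any of the fingers, the arm and offcut1 above 0.3 N or contact force between any of the fingers, the arm and offcut2 above 0.3 N or contact force between any of the fingers, the arm and offcut3 above 0.3 N).
It fails at once if an offcut dropped off the caddy into the drawer ((z of offcut0 in the frame of caddy below 0.1 m and not (x of offcut0 in the frame of caddy between -0.09 and 0.09 m and y of offcut0 in the frame of caddy between 0.008 and 0.19 m and z of offcut0 in the frame of caddy between -0.02 and 0.2 m)) or (z of offcut1 in the frame of caddy below 0.1 m and not (x of offcut1 in the frame of caddy between -0.09 and 0.09 m and y of offcut1 in the frame of caddy between 0.008 and 0.19 m and z of offcut1 in the frame of caddy between -0.02 and 0.2 m)) or (z of offcut2 in the frame of caddy below 0.1 m and not (x of offcut2 in the frame of caddy between -0.09 and 0.09 m and y of offcut2 in the frame of caddy between 0.008 and 0.19 m and z of offcut2 in the frame of caddy between -0.02 and 0.2 m)) or (z of offcut3 in the frame of caddy below 0.1 m and not (x of offcut3 in the frame of caddy between -0.09 and 0.09 m and y of offcut3 in the frame of caddy between 0.008 and 0.19 m and z of offcut3 in the frame of caddy between -0.02 and 0.2 m))).
It fails at once if the wrench, spray bottle, jar, sponge or brush shifted by more than 30 mm or knocked over (distance of any of wrench, spray, jar, sponge, brush from where it was at the start of the episode above 0.03 m or angle between any of wrench, spray, jar, sponge, brush's own z axis and vertical above 0.4 rad).
It also fails if it takes over 72 s, if anything falls off the work surface, if the arm or the gripper's body presses on something with over 40 N, if the wrist force passes 120 N, or if a joint passes its speed limit or range.

## Robot

A 6-joint arm with a two-finger parallel gripper is mounted at the origin on the work surface. World frame = base frame: x ahead of the robot, y to its left, z up, the work surface at z = 0. Lengths are in mm, angles in rad, forces in N, time in s.
With the tool pointing down it reaches from about 350 to 775 mm from the base axis. Payload 7.3 kg.
Tool frame: the origin (TCP) lies on the centre line of the jaws, within the pads' length; the fingertips stand 25 mm ahead of it and the grasp point (between the pads) lies 6 mm ahead of it; x points along the fingers, z is the direction in which the jaws open and shut, and the axes are right-handed (so a half turn about x gives the same grasp; the last joint's range is limited). The gripper opens to 92 mm and grips with 3 to 60 N. Pads are 19 mm wide; open, the fingers measure 130 mm over their backs; the gripper's body (75 mm by 190 mm) begins 47 mm behind the grasp point.
Start: joints at [1.143, 0.342, 1.524, -0, 1.275, -0.146], TCP at [145.978, 504.314, 251.741] pointing down, gripper open.
Joint ranges: [-2.53, 2.53], [-0.77, 2.02], [0.04, 2.7], [-1, 4.14], [0.28, 2.66], [-3.11, 3.11]. Speed limits (rad/s): [2.57, 2.57, 3.14, 3.14, 3.14, 3.14].

## Interface

Orientations are given as a rotation vector (axis times angle).
In Python, from station import * gives the robot as it stands. The module is installed in compiled form; this text tells all that it offers.
- The arm moves only by the tool arm_command, never from a script. Its argument "moves" is a list of rows, each a list of 2 entries, a list of its own where there are three numbers: the shift along the world's x, y, z in m, then the turn about the world's z in rad. A call has 1 to 10 rows; each row shifts and turns the commanded pose from where the row before left it; what a row does not reach is not made up. A row lasts 1/12 s, in which the tool goes at most 41.7 mm and 7.16 degrees, less where a joint would pass 70% of its speed; a pose out of reach is approached as far as the arm can. A call with a gripper value outside its range is refused whole. "claw" is the finger opening in m, from 0 to 0.0918, set as the call begins (left out, the last holds). The fingers move at their own pace and stop on an object; "force" is the grip in N (left out, the last holds). Time passes only in rows, so rows that do not move let the fingers close. It gives the time, the measured TCP pose, the force and the opening at its end, in the units of the state.
- sense(): the state, without advancing time (a new reading comes with each control period).
- camera(name): name is "side" or "top" or "wrist"; returns a dict with "pixels" (384x512x3 uint8, blue, green, red), "mtx" (3x3 intrinsics, pixels), "world_from_camera" (4x4, takes a point from camera to world coordinates). Camera axes: x right, y up, looking along -z (the intrinsics and any distortion apply to the point x, -y, -z); pixel columns grow to the right and rows downward; lengths in mm; the calibration is good to about 2 mm. A picture is of the moment at which its call begins. There is no depth.
- close_job(): hands the job in, once; it reports no verdict.
Trained networks look in a picture, given as the dict that the camera call returned (one of the last four; its "shot" number tells which), for a name from the list of things; names that differ only in an ending like _2 or _b are one class to them, and where a whole thing is asked for, a point or a joint stands for the part that bears it (a point fixed in the world has none). Each returns a list of dicts, best first, with "p" (0 to 1); they miss things now and then, are a little off and sometimes report something else, mostly with a low value. They report only what shows in the picture. A call takes as long as a camera call. They do not tell look-alikes from the thing itself.
- boxes_of(thing, picture): "xy" ([column, row] in pixels, amid what is visible of it).
The state is a dict: "clock": time; "qpos": joint angles; "qvel": joint speeds; "effort": joint torques, N m; "ee_pos": TCP position; "eef_rot": TCP orientation; "contact_force": force on the tool from outside, world axes, zero at the start; "wrist_torque": the same for the moment, N m; "gripper_width": finger opening in mm.
Only numpy, scipy, OpenCV 4.12 (cv2) and the standard library are available. Lean on these libraries where they do the work, as an engineer would, in place of code of your own. Each camera call takes 0.05 s, during which the arm holds its last target. There are 200 camera calls.

## Working session

There is one attempt and no reset: what is moved stays moved. The work goes in short steps, Python scripts to look and compute and a tool call to move; the robot and the scene stay as the last step left them, time stands still between calls to the robot, and variables do not carry over. Pictures are saved under pics/ and viewed, about 8 in all and at most 12, crops included, and the job is handed in when it is done.

Besides the shell and the picture viewer there is one more tool, called after "Call:" as name([rows], argument=value, ...), one row to a line, values as JSON. arm_command: Moves the arm, as the interface text tells. Its arguments: {"type":"object","properties":{"moves":{"type":"array"},"claw":{"type":"number"},"force":{"type":"number"}},"required":["moves"]}

```bash
mkdir -p pics; cat > h.py <<'E'
from station import *
import numpy as np, cv2
def ray(p,uv):
    K=p["mtx"];T=np.array(p["world_from_camera"])
    d=np.linalg.inv(K)@np.array([uv[0],uv[1],1.]); d=T[:3,:3]@np.array([d[0],-d[1],-d[2]])
    return T[:3,3],d
def at_z(p,uv,z):
    o,d=ray(p,uv); return o+d*(z-o[2])/d[2]
def proj(p,X):
    T=np.linalg.inv(np.array(p["world_from_camera"])); c=T[:3,:3]@np.array(X,float)+T[:3,3]
    q=np.array(p["mtx"])@np.array([c[0],-c[1],-c[2]]); return q[:2]/q[2]
def tri(a,ua,b,ub):
    A=[];B=[]
    M=np.zeros((3,3));v=np.zeros(3)
    for p,u in((a,ua),(b,ub)):
        o,d=ray(p,u);d=d/np.linalg.norm(d);P=np.eye(3)-np.outer(d,d);M+=P;v+=P@o
    return np.linalg.solve(M,v)
E
python3 - <<'E'
from h import *
np.set_printoptions(precision=1,suppress=True)
t=camera("top");s=camera("side")
print(list(t.keys()))
for n,p in(("top",t),("side",s)):
    cv2.imwrite(f"pics/{n}0.png",p["pixels"]); T=np.array(p["world_from_camera"]);print(n,T[:3,3],-T[:3,2])
for th in "caddy scraper holder vent_lid plug offcut0 offcut1 wrench spray jar sponge brush".split():
    for n,p in(("top",t),("side",s)):
        print(th,n,[(np.round(b["xy"]).astype(int).tolist(),round(b["p"],2)) for b in boxes_of(th,p)[:6]])
st=sense();print(st)
E
```

```text
['pixels', 'mtx', 'world_from_camera', 'shot']
top [ 346.5 -145.1 1526.5] [ 0.2  0.  -1. ]
side [  490.9 -1055.2  1121.1] [ 0.1  0.7 -0.7]
caddy top [([212, 201], 0.8)]
caddy side [([261, 175], 0.68)]
scraper top [([425, 255], 0.94), ([332, 234], 0.83), ([211, 198], 0.3)]
scraper side [([203, 352], 0.9), ([226, 255], 0.86)]
holder top [([326, 236], 0.85)]
holder side [([229, 270], 0.63)]
vent_lid top [([103, 236], 0.59)]
vent_lid side [([220, 132], 0.68)]
plug top [([109, 237], 0.94)]
plug side [([226, 125], 0.69)]
offcut0 top [([239, 194], 0.47), ([218, 186], 0.44)]
offcut0 side [([258, 178], 0.41), ([272, 177], 0.39)]
offcut1 top [([239, 194], 0.47), ([218, 186], 0.44)]
offcut1 side [([258, 178], 0.41), ([272, 177], 0.39)]
wrench top [([148, 145], 0.86)]
wrench side [([301, 141], 0.73), ([230, 255], 0.17)]
spray top [([342, 155], 0.6)]
spray side [([308, 250], 0.56), ([207, 197], 0.52)]
jar top [([227, 139], 0.77)]
jar side [([312, 183], 0.95), ([301, 141], 0.66)]
sponge top [([231, 264], 0.76), ([210, 200], 0.62)]
sponge side [([206, 196], 0.88), ([306, 253], 0.4)]
brush top [([264, 139], 0.51)]
brush side [([316, 208], 0.8), ([258, 178], 0.39)]
{'clock': 1.3, 'qpos': array([ 1.1,  0.3,  1.5,  0. ,  1.3, -0.1]), 'qvel': array([-0., -0.,  0., -0.,  0.,  0.]), 'effort': array([  0. , -43.1, -24.4,   0.1,   0. ,   0. ]), 'ee_pos': array([146. , 504.3, 251.7]), 'eef_rot': array([-1. ,  1.3,  1. ]), 'contact_force': array([ 0.2, -1.2,  0.7]), 'wrist_torque': array([0., 0., 0.]), 'gripper_width': 91.69249785557567}
```

```bash
python3 - <<'E'
import cv2
t=cv2.imread("pics/top0.png");s=cv2.imread("pics/side0.png")
cv2.imwrite("pics/top0b.png",cv2.resize(t[105:305,60:460],(800,400),interpolation=3))
cv2.imwrite("pics/side0b.png",cv2.resize(s[80:380,140:380],(640,800),interpolation=3)[:,:] if 0 else cv2.resize(s[80:380,100:400],(600,600),interpolation=3))
E
```

```text
(no output)
```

View pics/top0b.png

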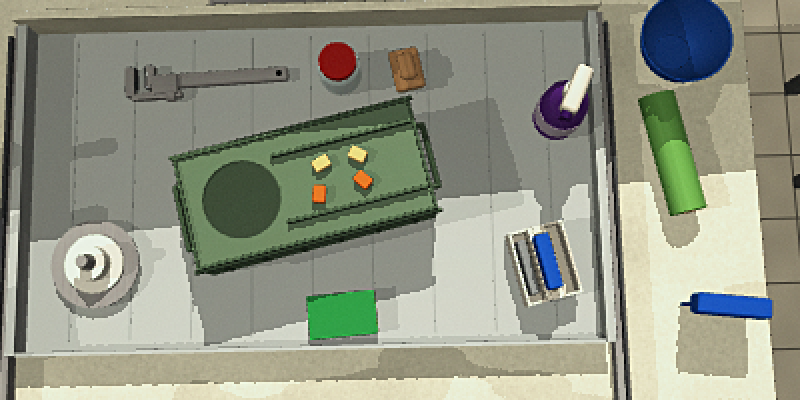

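View pics/side0b.png

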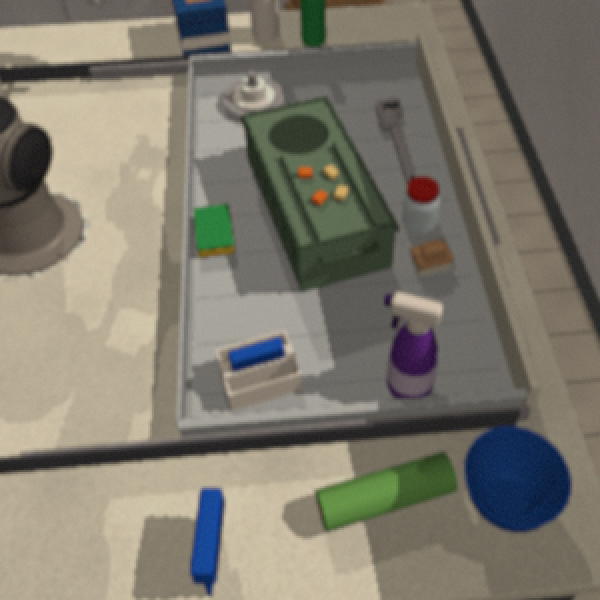

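Candidates for the "scraper": the blue one standing in the white holder (top px 332,236; side 226,255) and a larger, loose blue one lying outside the drawer (top 425,257; side 203,352). I choose the smaller one in the holder. The lid and plug are at top px 103,237. The offcuts are at about (220,186), (239,182), (219,202) and (241,195). The mouth is at (180,204).

```bash
cat >> h.py <<'E'
def big(m):
    n,l,s,c=cv2.connectedComponentsWithStats(m.astype(np.uint8)); i=1+np.argmax(s[1:,4]); return l==i,s[i],c[i]
E
python3 - <<'E'
from h import *
np.set_printoptions(precision=1,suppress=True)
t=camera("top");s=camera("side");im=t["pixels"];hsv=cv2.cvtColor(im,cv2.COLOR_BGR2HSV)
cv2.imwrite("pics/hold.png",cv2.resize(im[195:275,295:465],(680,320),interpolation=3))
def rect(mask,z,name,p=t):
    m,st,c=big(mask); pts=np.argwhere(m)[:,::-1]
    W=np.array([at_z(p,u,z)[:2] for u in pts],np.float32); r=cv2.minAreaRect(W); print(name,st,"rect",np.array(r[0]),np.array(r[1]),r[2],"mean",W.mean(0)); return m
H,S,V=cv2.split(hsv)
blue=(H>100)&(H<125)&(S>150)
b=blue.copy();b[:,:300]=0;b[:,380:]=0;b[:200]=0
rect(b,95,"scraper top")
# mouth : dark green
roi=np.zeros_like(b);roi[175:232,155:210]=1
gr=roi&(H>35)&(H<90)
vals=V[204,150:215];print(vals)
md=gr&(V<75);rect(md,126,"mouth")
g=(H>45)&(H<85)&(S>50);g[:145]=0;g[245:]=0;g[:,:135]=0;g[:,290:]=0
rect(g,131,"caddy")
offs=((H<28)&(S>100)&(V>140));offs[:175]=0;offs[212:]=0;offs[:,:205]=0;offs[:,255:]=0
n,l,stt,c=cv2.connectedComponentsWithStats(offs.astype(np.uint8))
for i in range(1,n):
    if stt[i,4]>8: print("off",c[i],stt[i,4],at_z(t,c[i],138)[:2])
for n,z,uv in (("caddyrim a",131,(146,183.5)),("b",131,(264,153.5)),("c",131,(279,211)),("d",131,(158.5,241)),("stem",90,(103,236)),("spray",231,(345,149)),("h1",61,(313,221)),("h2",61,(341,216)),("h3",61,(350,252)),("h4",61,(322,258))): print(n,at_z(t,uv,z))
print(t["mtx"])
for nm,px in (("plug",(226,125)),("scr",(226,255)),("spray",(308,250))):pass
print("stemtop tri", tri(t,(103,236),s,(100+252/2,80+78/2)))
E
```

```text
scraper top [326 221  15  29 237] rect [ 443.  -374.2] [86.2 26.7] 13.280793190002441 mean [ 443.1 -374. ]
[ 58 103  59 130 141 137 138 137 137 143 144  59  75  78  75  77  77  77
  75  76  80  76  74  76  75  76  76  76  77  78  77  78  79  76  80  75
  81  76  79  78  76  78  75  78  75  78  75  78  76  73 103 146 139 138
 140 139 141 138 143 142 138 139 141 142 145]
mouth [161 185  37  28  97] rect [574.5 111.1] [ 58.9 117.9] 24.95923614501953 mean [581. 112.]
caddy [ 144  153  137   89 7578] rect [565.7  -3.4] [195.5 401.4] 13.208050727844238 mean [563.7   1.4]
off [238.2 181.4] 49 [612.5 -82.5]
off [219.9 186.1] 43 [599.4 -25.8]
off [240.8 194.1] 54 [572.8 -89.9]
off [219.1 201.1] 58 [552.6 -22.9]
caddyrim a [614.5 203.9 131. ]
b [ 700.8 -164.4  131. ]
c [ 518.6 -205.7  131. ]
d [435.7 163.1 131. ]
stem [458.1 346.7  90. ]
spray [ 682.9 -398.7  231. ]
h1 [ 492.3 -316.7   61. ]
h2 [ 506.2 -407.2   61. ]
h3 [ 390.9 -429.7   61. ]
h4 [ 374.1 -340.2   61. ]
[[458.3   0.  257.4]
 [  0.  458.3 194.6]
 [  0.    0.    1. ]]
stemtop tri [461.2 350.   81.3]
```

View pics/hold.png

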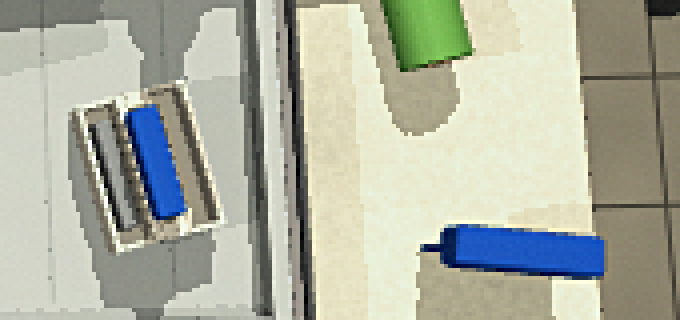

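The close crop confirms it: the blue grip in the holder slot, crop (155,160), is the smaller scraper. The bigger one lies on the counter at crop (525,250).

```bash
python3 - <<'E'
from h import *
from scipy.spatial.transform import Rotation as R
s=sense();M=R.from_rotvec(s["eef_rot"]).as_matrix();print(M.round(3), np.degrees(np.arctan2(M[1,2],M[0,2])), s["clock"])
E
```

```text
[[ 0.    -0.961  0.278]
 [ 0.     0.278  0.961]
 [-1.    -0.     0.   ]] 73.85386660135788 1.4
```

Call:
arm_command([
  [[0.024, -0.031, 0], 0],
  [[0.024, -0.031, 0], 0],
  [[0.024, -0.031, 0], 0],
  [[0.024, -0.031, 0], 0],
  [[0.024, -0.031, 0], 0],
  [[0.024, -0.031, 0], 0],
  [[0.024, -0.031, 0], 0],
  [[0.024, -0.031, 0], 0],
  [[0.024, -0.031, 0], 0],
  [[0.024, -0.031, 0], 0],
])

```text
clock: 2.23
ee_pos: [386.8, 192.6, 252.0]
eef_rot: [-0.999, 1.329, 0.999]
contact_force: [1.2, 0.8, 0.1]
gripper_width: 91.7
```

Call:
arm_command([
  [[0.012, -0.038, 0], 0.06],
  [[0.012, -0.038, 0], 0.06],
  [[0.012, -0.038, 0], 0.06],
  [[0.01, -0.038, 0], 0.06],
  [[0.01, -0.038, 0], 0.06],
  [[0, -0.038, 0], 0.06],
  [[0, -0.038, 0], 0.06],
  [[0, -0.038, 0], 0.06],
  [[0, -0.038, 0], 0.02],
  [[0, -0.038, 0], 0],
])

```text
clock: 3.07
ee_pos: [441.6, -187.6, 251.9]
eef_rot: [-1.369, 1.097, 1.369]
contact_force: [1.4, 0.4, 0.6]
gripper_width: 91.2
```

Call:
arm_command([
  [[0, -0.038, 0], 0],
  [[0, -0.038, 0], 0],
  [[0, -0.038, 0], 0],
  [[0, -0.03, 0], 0],
  [[0, -0.02, 0], 0],
  [[0, 0, 0], 0],
])

```text
clock: 3.57
ee_pos: [441.4, -353.6, 251.1]
eef_rot: [-1.366, 1.101, 1.365]
contact_force: [-0.3, 1.2, 0.1]
gripper_width: 91.6
```

```bash
python3 - <<'E'
from h import *
from scipy.spatial.transform import Rotation as R
np.set_printoptions(precision=1,suppress=True)
s=sense();M=R.from_rotvec(s["eef_rot"]).as_matrix();print(s["ee_pos"], np.degrees(np.arctan2(M[1,2],M[0,2])), s["clock"],s["qpos"].round(2))
w=camera("wrist");cv2.imwrite("pics/w1.png",w["pixels"]);T=np.array(w["world_from_camera"]);print(T,w["mtx"])
hsv=cv2.cvtColor(w["pixels"],cv2.COLOR_BGR2HSV);H,S,V=cv2.split(hsv)
m,st,c=big((H>100)&(H<125)&(S>150));cn=max(cv2.findContours(m.astype(np.uint8),0,2)[0],key=len)[:,0]
W=np.array([at_z(w,u,95)[:2] for u in cn],np.float32);print(st,cv2.minAreaRect(W))
E
```

```text
[ 441.4 -353.6  251.1] 102.29268366080665 3.5667 [-0.8  0.4  1.4 -0.   1.3 -2.6]
[[  -0.2   -0.9   -0.3  369.1]
 [   1.    -0.2   -0.1 -369.2]
 [  -0.    -0.3    1.   384.1]
 [   0.     0.     0.     1. ]] [[301.1   0.  253.7]
 [  0.  301.1 191.9]
 [  0.    0.    1. ]]
[ 217  132   28   88 2101] ((440.1249694824219, -376.6217041015625), (87.8452377319336, 24.329477310180664), 13.227193832397461)
```

View pics/w1.png

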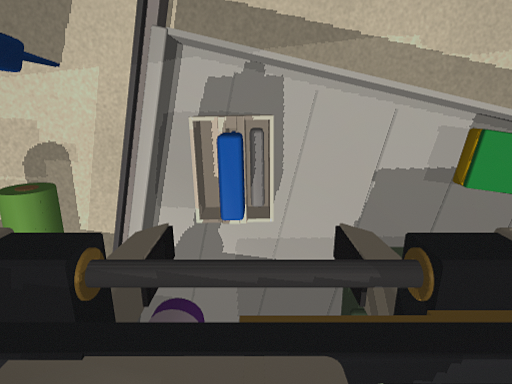

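The wrist view shows the holder (rim px 190–273 × 117–221) with the blue grip at (231,176). The measured grip of 88×24 mm at 13.2° matches the description, so I descend on it.

Call:
arm_command([
  [[-0.001, -0.022, 0], 0.016],
  [[0, 0, -0.035], 0],
  [[0, 0, -0.035], 0],
  [[0, 0, -0.035], 0],
  [[0, 0, -0.03], 0],
  [[0, 0, -0.024], 0],
  [[0, 0, 0], 0],
  [[0, 0, 0], 0],
])

```text
clock: 4.28
ee_pos: [440.9, -370.3, 92.4]
eef_rot: [-1.378, 1.088, 1.382]
contact_force: [0.3, -1.1, 0.1]
gripper_width: 91.8
```

Call:
arm_command([
  [[0, 0, 0], 0],
  [[0, 0, 0], 0],
  [[0, 0, 0], 0],
  [[0, 0, 0], 0],
  [[0, 0, 0], 0],
  [[0, 0, 0], 0],
  [[0, 0, 0], 0],
  [[0, 0, 0], 0],
], claw=0.0, force=40)

```text
clock: 4.95
ee_pos: [441.0, -371.7, 92.8]
eef_rot: [-1.38, 1.089, 1.38]
contact_force: [0.3, 0.5, 0.6]
gripper_width: 43.0
```

Call:
arm_command([
  [[0, -0.003, 0], 0],
  [[0, 0, 0], 0],
  [[0, 0, 0], 0],
  [[0, 0, 0], 0],
  [[0, 0, 0], 0],
  [[0, 0, 0], 0],
])

```text
clock: 5.45
ee_pos: [441.0, -374.7, 92.7]
eef_rot: [-1.38, 1.089, 1.38]
contact_force: [-0.2, 0.4, -0.4]
gripper_width: 23.9
```

Call:
arm_command([
  [[0, 0, 0.015], 0],
  [[0, 0, 0.035], 0],
  [[0, 0, 0.035], 0],
  [[0, 0, 0.035], 0],
  [[0, 0, 0.035], 0],
  [[0.01, 0.015, 0.015], 0],
  [[0.02, 0.029, 0], 0],
  [[0.02, 0.029, 0], 0],
  [[0.02, 0.029, 0], 0],
  [[0.02, 0.029, 0], 0],
])

```text
clock: 6.28
ee_pos: [531.4, -242.2, 262.7]
eef_rot: [-1.379, 1.089, 1.38]
contact_force: [0.3, -0.7, -0.8]
gripper_width: 23.8
```

Call:
arm_command([
  [[0.02, 0.029, 0], 0],
  [[0.02, 0.029, 0], 0],
  [[0.02, 0.029, 0], 0],
  [[0.01, 0.014, 0], 0],
  [[0, 0, 0], 0],
])

```text
clock: 6.7
ee_pos: [602.5, -138.8, 262.1]
eef_rot: [-1.382, 1.085, 1.384]
contact_force: [-0.2, 0.1, -0.4]
gripper_width: 23.8
```

```bash
python3 - <<'E'
from h import *
from scipy.spatial.transform import Rotation as R
np.set_printoptions(precision=1,suppress=True)
s=sense();M=R.from_rotvec(s["eef_rot"]).as_matrix();print(s["ee_pos"], np.degrees(np.arctan2(M[1,2],M[0,2])), s["clock"],s["qpos"].round(2),s["gripper_width"])
w=camera("wrist");np.save("w2.npy",w,allow_pickle=True)
t=camera("top");np.save("t2.npy",t,allow_pickle=True)
# overlay predicted caddy
def over(p,name,c=(567.4,-0.7),a=13.0,sc=1):
    im=p["pixels"].copy();a=np.radians(a)
    def P(x,y,z): return proj(p,(c[0]+x*np.cos(a)-y*np.sin(a),c[1]+x*np.sin(a)+y*np.cos(a),6+z))
    def L(pts,col): 
        q=np.array([P(*u) for u in pts]); cv2.polylines(im,[np.clip(np.round(q*8),-1e5,1e5).astype(np.int32)],False,col,1,cv2.LINE_AA,3)
    L([(-90,-190,125),(90,-190,125),(90,190,125),(-90,190,125),(-90,-190,125)],(0,0,255))
    for sx in(-1,1): L([(50*sx,-185,132),(50*sx,40,132)],(255,0,255))
    th=np.linspace(0,6.283,60); L([(60.5*np.cos(k),100+60.5*np.sin(k),120) for k in th],(0,255,255))
    return im
a=over(w,"w");b=over(t,"t")
cv2.imwrite("pics/o2.png",np.hstack([a,cv2.resize(b[140:250,130:290],(288*384//198*160//160,384),interpolation=3)])[:, :800])
E
```

```text
[ 602.5 -138.8  262.1] 103.68036494235747 6.7 [-0.3  0.5  1.2  0.   1.4 -2.2] 23.776318630338274
```

View pics/o2.png

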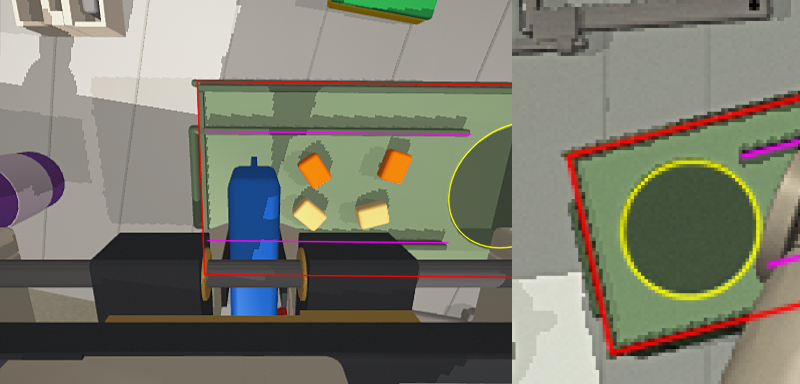

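The overlay matches both views: the caddy outline, rails and mouth line up within a few mm. The four offcuts are ahead of the blade at wrist px (314,170), (395,166), (310,214) and (373,214). I lower the blade and push.

Call:
arm_command([
  [[-0.003, -0.001, -0.02], -0.01],
  [[0, 0, -0.02], 0],
  [[0, 0, -0.013], 0],
  [[0, 0, -0.003], 0],
  [[0, 0, 0], 0],
])

```text
clock: 7.22
ee_pos: [596.9, -144.7, 205.9]
eef_rot: [-1.369, 1.097, 1.373]
contact_force: [0.5, -0.3, -1.1]
gripper_width: 23.6
```

Call:
arm_command([
  [[0.001, 0.01, -0.001], 0],
  [[-0.0015, 0.011, 0], 0],
  [[-0.0015, 0.0097, 0], 0],
  [[-0.0022, 0.0097, 0], 0],
  [[-0.0022, 0.0097, 0], 0],
  [[-0.0022, 0.0097, 0], 0],
  [[-0.0022, 0.0097, 0], 0],
  [[-0.0022, 0.0097, 0], 0],
  [[-0.0022, 0.0097, 0], 0],
  [[-0.0022, 0.0097, 0], 0],
])

```text
clock: 8.05
ee_pos: [580.4, -44.1, 205.8]
eef_rot: [-1.373, 1.095, 1.372]
contact_force: [-0.5, -0.4, -0.8]
gripper_width: 23.9
```

Call:
arm_command([
  [[-0.0022, 0.0097, 0], 0],
  [[-0.0022, 0.0097, 0], 0],
  [[-0.0022, 0.0097, 0], 0],
  [[-0.0022, 0.0097, 0], 0],
  [[-0.0022, 0.0097, 0], 0],
  [[-0.0022, 0.0097, 0], 0],
  [[-0.0022, 0.0097, 0], 0],
  [[-0.0022, 0.0097, 0], 0],
  [[-0.0022, 0.0097, 0], 0],
  [[-0.0022, 0.0097, 0], 0],
])

```text
clock: 8.88
ee_pos: [558.3, 52.9, 205.7]
eef_rot: [-1.372, 1.095, 1.373]
contact_force: [0.0, 0.0, -0.9]
gripper_width: 23.7
```

Call:
arm_command([
  [[-0.003, 0.0097, 0], 0],
  [[-0.003, 0.0097, 0], 0],
  [[-0.003, 0.0097, 0], 0],
  [[0, 0, 0], 0],
  [[0, 0, 0], 0],
  [[0, 0, 0.01], 0],
  [[0, 0, 0.03], 0],
  [[0, 0, 0.03], 0],
])

```text
clock: 9.55
ee_pos: [549.1, 80.4, 276.2]
eef_rot: [-1.37, 1.097, 1.374]
contact_force: [1.0, -0.0, -0.9]
gripper_width: 23.7
```

```bash
python3 - <<'E'
from h import *
w=camera("wrist");s=camera("side")
a=w["pixels"];b=s["pixels"][100:260,180:340]
cv2.imwrite("pics/o3.png",np.hstack([a[:290],cv2.resize(b,(288,290),interpolation=3)]))
print(sense()["ee_pos"],sense()["clock"])
E
```

```text
[551.99660743  80.43591539 281.64157557] 9.65
```

View pics/o3.png

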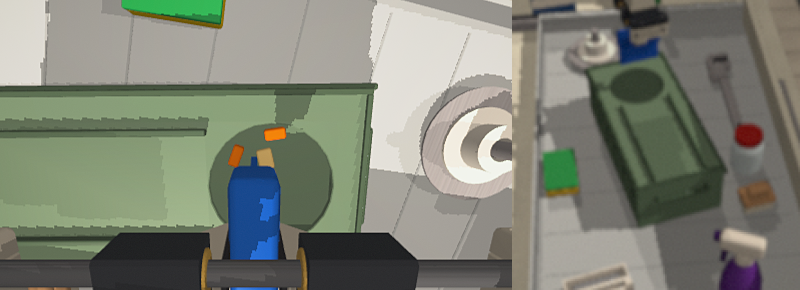

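The side view shows an empty shelf. The wrist view shows offcuts down in the bin at (236,155), (275,134) and (265,157); the fourth is hidden behind the scraper. Next I return the scraper.

Call:
arm_command([
  [[-0.008, -0.035, 0], 0.01],
  [[-0.0085, -0.035, 0], 0],
  [[-0.0085, -0.035, 0], 0],
  [[-0.0085, -0.035, 0], 0],
  [[-0.0085, -0.035, 0], 0],
  [[-0.0085, -0.035, 0], 0],
  [[-0.0085, -0.035, 0], 0],
  [[-0.0085, -0.035, 0], 0],
  [[-0.0085, -0.035, 0], 0],
  [[-0.0085, -0.035, 0], 0],
])

```text
clock: 10.48
ee_pos: [464.0, -271.1, 276.0]
eef_rot: [-1.379, 1.09, 1.379]
contact_force: [0.8, -0.0, -1.9]
gripper_width: 23.5
```

Call:
arm_command([
  [[-0.0085, -0.035, 0], 0],
  [[-0.0085, -0.035, -0.03], 0],
  [[-0.0085, -0.035, -0.035], 0],
  [[0, 0, -0.03], 0],
  [[0, 0, 0], 0],
  [[0, 0, 0], 0],
  [[0, 0, 0], 0],
])

```text
clock: 11.07
ee_pos: [442.6, -364.3, 191.8]
eef_rot: [-1.382, 1.089, 1.378]
contact_force: [0.7, 0.7, 0.1]
gripper_width: 23.7
```

```bash
python3 - <<'E'
from h import *
from scipy.spatial.transform import Rotation as R
np.set_printoptions(precision=2,suppress=True)
for i in range(3):
    t=camera("top");s=sense();M=R.from_rotvec(s["eef_rot"]).as_matrix();print(s["ee_pos"], np.degrees(np.arctan2(M[1,2],M[0,2])),s["clock"])
w=camera("wrist");cv2.imwrite("pics/w4.png",w["pixels"])
c=(440.9,-374);a=np.radians(13.2)
im=w["pixels"].copy()
def P(x,y,z): return proj(w,(c[0]+x*np.cos(a)-y*np.sin(a),c[1]+x*np.sin(a)+y*np.cos(a),6+z))
for X,Y in((60,45),(48,6)):
    q=np.array([P(*u,55) for u in((X,Y),(-X,Y),(-X,-Y),(X,-Y))]);cv2.polylines(im,[np.round(q*8).astype(np.int32)],True,(0,0,255),1,cv2.LINE_AA,3)
cv2.imwrite("pics/o4.png",cv2.resize(im[:300,130:430],(600,600),interpolation=3))
E
```

```text
[ 442.98 -364.25  192.33] 103.4755178749131 11.1167
[ 443.07 -364.21  192.48] 103.48428018878333 11.1667
[ 443.05 -364.1   192.35] 103.49333507518965 11.2167
```

View pics/o4.png

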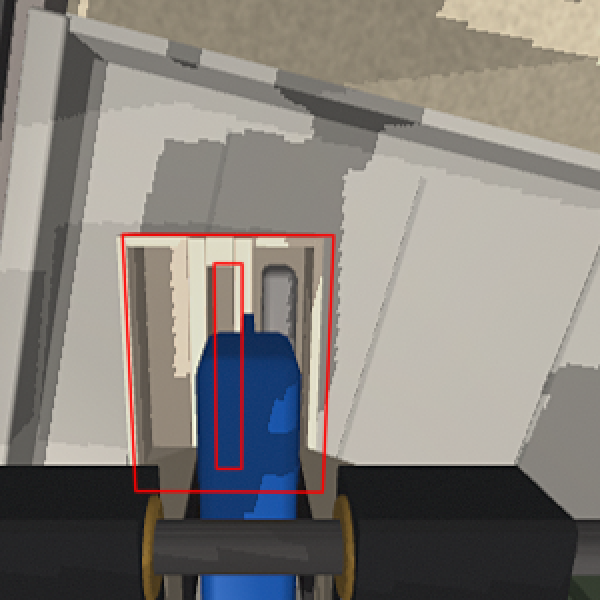

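The holder outline sits within about 2 mm of the prediction; the slot centre is at crop x≈221, so about 2 mm further toward −y. I align to the pick pose and insert.

Call:
arm_command([
  [[-0.002, -0.0115, 0], 0],
  [[0, 0, -0.015], 0],
  [[0, 0, -0.015], 0],
  [[0, 0, -0.015], 0],
  [[0, 0, -0.005], 0],
  [[0, 0, -0.005], 0],
  [[0, 0, -0.005], 0],
  [[0, 0, 0], 0],
])

```text
clock: 11.93
ee_pos: [439.9, -375.8, 129.8]
eef_rot: [-1.379, 1.089, 1.38]
contact_force: [0.2, 0.4, -0.4]
gripper_width: 23.5
```

No force with the blade 9 mm into the slot, so I continue.

Call:
arm_command([
  [[0, 0, -0.01], 0],
  [[0, 0, -0.01], 0],
  [[0, 0, -0.008], 0],
  [[0, 0, -0.004], 0],
  [[0, 0, -0.003], 0],
  [[0, 0, 0], 0],
  [[0, 0, 0], 0],
])

```text
clock: 12.52
ee_pos: [440.0, -375.7, 95.0]
eef_rot: [-1.379, 1.089, 1.38]
contact_force: [-0.1, -0.2, -1.2]
gripper_width: 23.9
```

Call:
arm_command([
  [[0, 0, -0.0015], 0],
  [[0, 0, -0.0015], 0],
  [[0, 0, 0], 0],
  [[0, 0, 0], 0],
])

```text
clock: 12.85
ee_pos: [440.2, -375.9, 92.7]
eef_rot: [-1.381, 1.089, 1.379]
contact_force: [-0.9, 0.8, 4.5]
gripper_width: 23.5
```

Call:
arm_command([
  [[0, 0, 0], 0],
  [[0, 0, 0], 0],
  [[0, 0, 0], 0],
  [[0, 0, 0], 0],
  [[0, 0, 0], 0],
  [[0, 0, 0], 0],
  [[0, 0, 0], 0],
], claw=0.085)

```text
clock: 13.43
ee_pos: [439.9, -375.6, 92.0]
eef_rot: [-1.379, 1.089, 1.38]
contact_force: [0.1, 0.4, 0.4]
gripper_width: 65.3
```

Call:
arm_command([
  [[0, 0, 0.01], 0],
  [[0, 0, 0.03], 0],
  [[0, 0, 0.035], 0],
  [[0, 0, 0.035], 0],
  [[0, 0, 0.035], 0],
  [[0.002, 0.036, 0.015], 0],
  [[0.002, 0.038, 0], 0],
  [[0.002, 0.038, 0], 0],
  [[0.002, 0.038, 0], 0],
  [[0.002, 0.038, 0], 0],
], claw=0.0918)

```text
clock: 14.27
ee_pos: [449.6, -186.0, 253.0]
eef_rot: [-1.38, 1.089, 1.378]
contact_force: [-0.1, 0.6, 0.4]
gripper_width: 91.8
```

Call:
arm_command([
  [[0.002, 0.039, 0], 0],
  [[0.002, 0.039, 0], 0],
  [[0.001, 0.039, 0], 0],
  [[0, 0.039, 0], 0],
  [[0, 0.039, 0], 0],
  [[0, 0.039, 0], 0],
  [[0, 0.039, 0], 0],
  [[0, 0.039, 0], 0],
  [[0, 0.039, 0], 0],
  [[0, 0.039, 0], 0],
])

```text
clock: 15.1
ee_pos: [454.5, 204.3, 253.1]
eef_rot: [-1.38, 1.088, 1.379]
contact_force: [1.2, 0.3, -0.7]
gripper_width: 91.7
```

Call:
arm_command([
  [[0, 0.038, 0], 0],
  [[0, 0.038, 0], 0],
  [[0, 0.03, 0], 0],
  [[0, 0.018, 0], 0],
  [[0, 0, 0], 0],
  [[0, 0, 0], 0],
])

```text
clock: 15.6
ee_pos: [454.6, 326.9, 252.3]
eef_rot: [-1.381, 1.088, 1.381]
contact_force: [-0.4, -0.3, 0.2]
gripper_width: 91.7
```

```bash
python3 - <<'E'
from h import *
from scipy.spatial.transform import Rotation as R
np.set_printoptions(precision=2,suppress=True)
w=camera("wrist");s=sense();M=R.from_rotvec(s["eef_rot"]).as_matrix();print(s["ee_pos"], np.degrees(np.arctan2(M[1,2],M[0,2])),s["clock"],s["gripper_width"])
t=camera("top")
np.save("w5.npy",w,allow_pickle=True)
c=(459,348)
im=w["pixels"].copy();th=np.linspace(0,6.283,60)
for r,z,col in((72,24,(0,0,255)),(48,29,(255,0,0)),(28,61,(0,160,0)),(10,90,(255,0,255))):
    q=np.array([proj(w,(c[0]+r*np.cos(k),c[1]+r*np.sin(k),z)) for k in th]);cv2.polylines(im,[np.round(q*8).astype(np.int32)],True,col,1,cv2.LINE_AA,3)
sc=t["pixels"][205:270,300:370]
cv2.imwrite("pics/o5.png",np.hstack([cv2.resize(im[:,60:460],(500,480),interpolation=3),cv2.resize(sc,(300,480),interpolation=3)]))
E
```

```text
[454.76 325.99 252.32] 103.45686881047399 15.65 91.73686880060198
```

View pics/o5.png

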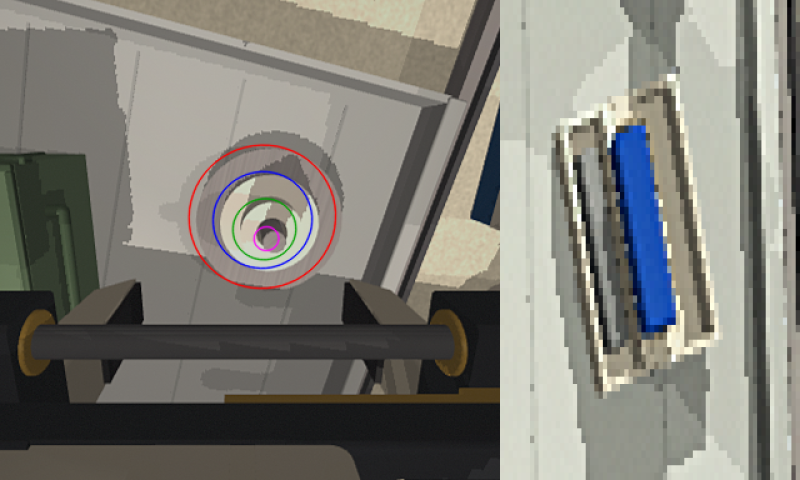

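The top view (right half) shows the scraper stowed in its holder. The lid circles sit about 4 px left of the real lid (stem top near crop (271,236)), so I refine with a zoom.

```bash
python3 - <<'E'
from h import *
np.set_printoptions(precision=1,suppress=True)
w=np.load("w5.npy",allow_pickle=True).item()
print(at_z(w,(276.8,188.8),90))
c=(456.5,352)
im=cv2.resize(w["pixels"][105:245,200:340],(560,560),interpolation=0);th=np.linspace(0,6.283,60)
for r,z,col in((72,24,(0,0,255)),(48,29,(255,0,0)),(28,61,(0,160,0)),(10,90,(255,0,255))):
    q=np.array([(proj(w,(c[0]+r*np.cos(k),c[1]+r*np.sin(k),z))-[200,105])*4+2 for k in th]);cv2.polylines(im,[np.round(q*8).astype(np.int32)],True,col,1,cv2.LINE_AA,3)
cv2.imwrite("pics/o6.png",im)
E
```

```text
[456.2 351.7  90. ]
```

View pics/o6.png

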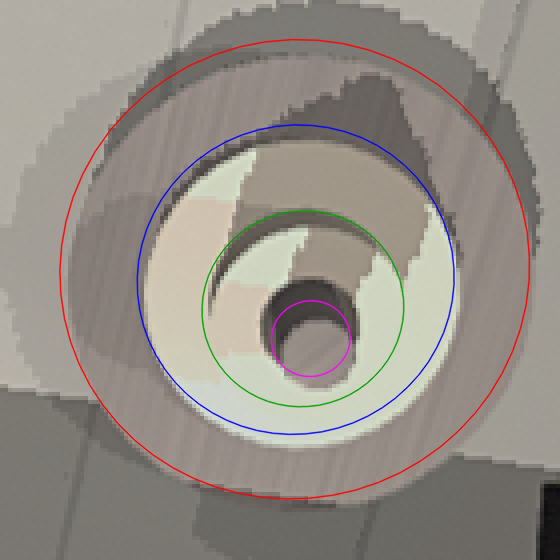

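Both the stem and the brim are offset consistently by about (+7,+12) crop px, so the lid centre is at about (459,354.5). I descend onto the stem.

Call:
arm_command([
  [[0.0045, 0.0285, 0], 0],
  [[0, 0, -0.035], 0],
  [[0, 0, -0.035], 0],
  [[0, 0, -0.035], 0],
  [[0, 0, -0.025], 0],
  [[0, 0, -0.015], 0],
  [[0, 0, -0.01], 0],
  [[0, 0, 0], 0],
  [[0, 0, 0], 0],
], claw=0.06)

```text
clock: 16.45
ee_pos: [460.1, 354.3, 97.7]
eef_rot: [-1.379, 1.089, 1.379]
contact_force: [1.0, 0.8, -0.7]
gripper_width: 60.1
```

Call:
arm_command([
  [[0, 0, -0.008], 0],
  [[0, 0, 0], 0],
  [[0, 0, 0], 0],
  [[0, 0, 0], 0],
  [[0, 0, 0], 0],
  [[0, 0, 0], 0],
  [[0, 0, 0], 0],
  [[0, 0, 0], 0],
  [[0, 0, 0], 0],
  [[0, 0, 0], 0],
], claw=0.0, force=30)

```text
clock: 17.28
ee_pos: [459.6, 355.0, 89.3]
eef_rot: [-1.38, 1.089, 1.379]
contact_force: [0.8, -0.8, 2.5]
gripper_width: 19.5
```

Call:
arm_command([
  [[0, 0, 0], 0],
  [[0, 0, 0], 0],
  [[0, 0, 0], 0],
], force=55)

```text
clock: 17.53
ee_pos: [459.5, 354.9, 89.3]
eef_rot: [-1.38, 1.089, 1.379]
contact_force: [-0.2, -0.4, 3.2]
gripper_width: 19.0
```

Call:
arm_command([
  [[0, 0, 0.003], 0],
  [[0, 0, 0.006], 0],
  [[0, 0, 0.01], 0],
  [[0, 0, 0.014], 0],
  [[0, 0, 0.018], 0],
  [[0, 0, 0.018], 0],
  [[0, 0, 0.018], 0],
  [[0, 0, 0.018], 0],
  [[0, 0, 0.016], 0],
  [[0, 0, 0.012], 0],
])

```text
clock: 18.37
ee_pos: [459.6, 354.9, 224.2]
eef_rot: [-1.38, 1.087, 1.379]
contact_force: [0.2, -0.6, -2.9]
gripper_width: 18.9
```

Call:
arm_command([
  [[0, 0, 0.01], 0],
  [[0, 0, 0.007], 0],
  [[0, 0, 0.004], 0],
  [[0, 0, 0.002], 0],
  [[0, 0, 0], 0],
  [[0, 0, 0], 0],
])

```text
clock: 18.87
ee_pos: [459.2, 354.7, 244.4]
eef_rot: [-1.379, 1.09, 1.38]
contact_force: [0.4, -0.1, -3.6]
gripper_width: 18.6
```

```bash
python3 - <<'E'
from h import *
np.set_printoptions(precision=1,suppress=True)
from scipy.optimize import least_squares
t=np.load("t2.npy",allow_pickle=True).item();w=np.load("w2.npy",allow_pickle=True).item()
im0=cv2.imread("pics/top0.png")
def grad(im): 
    g=cv2.GaussianBlur(im[:,:,1],(3,3),0).astype(np.float32);return g
def edge(p,im,ps,nrm,rng=8):
    # at each model point sample green intensity along normal (world mm), find strongest gradient
    out=[]
    for P,n in zip(ps,nrm):
        d=np.arange(-rng,rng+.1,.5);uv=np.array([proj(p,P+n*k) for k in d],np.float32)
        if uv.min()<2 or uv[:,0].max()>509 or uv[:,1].max()>381: out.append(np.nan);continue
        v=cv2.remap(grad(im),uv[:,0].reshape(1,-1),uv[:,1].reshape(1,-1),cv2.INTER_LINEAR)[0]
        g=np.gradient(v);i=np.argmax(g)   # dark inside -> bright outside
        out.append(d[i] if g[i]>2 else np.nan)
    return np.array(out)
for nm,p,im,rg in(("top",t,im0,None),("wrist",w,w["pixels"],None)):
    c=np.array([544.9,96.7])
    for it in range(4):
        th=np.linspace(0,2*np.pi,72,endpoint=False);n=np.c_[np.cos(th),np.sin(th),0*th]
        ps=np.c_[c[0]+60.5*n[:,0],c[1]+60.5*n[:,1],0*th+126]
        e=edge(p,im,ps,n);ok=np.isfinite(e)
        A=np.c_[n[ok][:,:2],np.ones(ok.sum())]
        r=least_squares(lambda x:A@x-e[ok],np.zeros(3),loss="soft_l1");x=r.x;c=c+x[:2]
    print(nm,c,"dr",x[2],ok.sum(),"res",np.std(A@x-e[ok]))
s=sense();print(s["ee_pos"],s["clock"],s["gripper_width"],s["contact_force"])
E
```

```text
top [548.2  98.1] dr 0.2522171979819952 72 res 0.6399801149374336
wrist [547.   97.5] dr 0.6706331133476524 33 res 1.556025592797901
[459.2 354.7 244.4] 18.8667 18.62943791767069 [ 0.4 -0.1 -3.6]
```

```bash
python3 - <<'E'
from h import *
np.set_printoptions(precision=1,suppress=True)
from scipy.optimize import least_squares
t=np.load("t2.npy",allow_pickle=True).item();w=np.load("w5.npy",allow_pickle=True).item()
im0=cv2.imread("pics/top0.png")
for nm,p,im in(("top",t,im0),("wrist",w,w["pixels"])):
  g0=cv2.GaussianBlur(im[:,:,1],(3,3),0).astype(np.float32)
  for f,R,z in(("brim",48,29),("flange",72,24)):
    c=np.array([459.5,354.9])
    for it in range(5):
        e=[];th=np.linspace(0,2*np.pi,72,endpoint=False);n=np.c_[np.cos(th),np.sin(th)]
        for q in n:
            d=np.arange(-8,8.1,.5);uv=np.array([proj(p,(*(c+q*(R+k)),z)) for k in d],np.float32)
            v=cv2.remap(g0,uv[:,0].reshape(1,-1),uv[:,1].reshape(1,-1),cv2.INTER_LINEAR)[0];g=-np.gradient(v)
            if f=="flange": g=abs(g)
            i=np.argmax(g);e.append(d[i] if g[i]>3 else np.nan)
        e=np.array(e);ok=np.isfinite(e);A=np.c_[n[ok],np.ones(ok.sum())]
        x=least_squares(lambda x:A@x-e[ok],np.zeros(3),loss="soft_l1",f_scale=.7).x;c=c+x[:2]
    print(nm,f,c,x[2],ok.sum(),np.median(abs(A@x-e[ok])))
E
```

```text
top brim [461.5 356.7] -0.22424258190193136 72 0.5483535481616572
top flange [455.7 356. ] 3.6657802168888574 55 2.068910972601923
wrist brim [460.5 355.3] -0.09169920320870249 72 0.1253191490632065
wrist flange [460.  355.2] -0.24493657144667935 69 0.6806440819131632
```

The wrist fit of the lid agrees with the grip pose to 0.5 mm, while the top camera is biased by about (+1.3,+1.5) mm. The corrected mouth centre is about (546.8,97), so I carry the pair there.

Call:
arm_command([
  [[0.002, -0.006, 0], 0],
  [[0.004, -0.012, 0], 0],
  [[0.007, -0.02, 0], 0],
  [[0.009, -0.026, 0], 0],
  [[0.01, -0.03, 0], 0],
  [[0.01, -0.03, 0], 0],
  [[0.01, -0.03, 0], 0],
  [[0.01, -0.03, 0], 0],
  [[0.009, -0.026, 0], 0],
  [[0.007, -0.02, 0], 0],
])

```text
clock: 19.7
ee_pos: [537.9, 121.3, 244.8]
eef_rot: [-1.379, 1.091, 1.378]
contact_force: [0.5, 1.0, -4.3]
gripper_width: 19.0
```

Call:
arm_command([
  [[0.0045, -0.014, 0], 0],
  [[0.0027, -0.008, 0], 0],
  [[0.0018, -0.005, 0], 0],
  [[0, 0, 0], 0],
  [[0, 0, 0], 0],
  [[0, 0, 0], 0],
  [[0, 0, 0], 0],
])

```text
clock: 20.28
ee_pos: [546.2, 98.8, 245.1]
eef_rot: [-1.38, 1.088, 1.381]
contact_force: [-0.2, -0.0, -4.3]
gripper_width: 19.0
```

```bash
python3 - <<'E'
from h import *
s=camera("side");w=camera("wrist")
print(sense()["ee_pos"],sense()["clock"])
cv2.imwrite("pics/o7.png",np.hstack([w["pixels"],cv2.resize(s["pixels"][80:200,190:280],(288,384),interpolation=3)]))
E
```

```text
[546.26702204  98.62638587 245.10481177] 20.3833
```

View pics/o7.png

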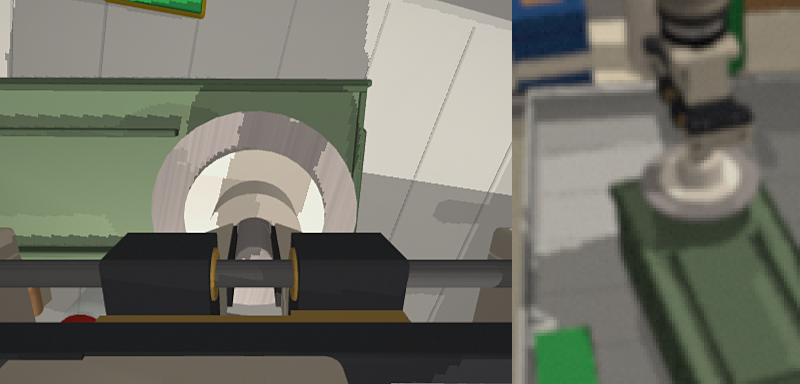

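The pair hangs level over the mouth with the plug nested. I descend.

Call:
arm_command([
  [[0, -0.0016, -0.006], 0],
  [[0, 0, -0.009], 0],
  [[0, 0, -0.009], 0],
  [[0, 0, -0.006], 0],
  [[0, 0, -0.003], 0],
  [[0, 0, -0.002], 0],
  [[0, 0, -0.002], 0],
  [[0, 0, -0.002], 0],
  [[0, 0, 0], 0],
])

```text
clock: 21.13
ee_pos: [546.5, 96.3, 205.9]
eef_rot: [-1.379, 1.089, 1.38]
contact_force: [0.3, -0.1, -3.7]
gripper_width: 18.6
```

Call:
arm_command([
  [[0, 0, -0.002], 0],
  [[0, 0, -0.002], 0],
  [[0, 0, -0.002], 0],
  [[0, 0, -0.002], 0],
  [[0, 0, 0], 0],
  [[0, 0, 0], 0],
])

```text
clock: 21.63
ee_pos: [546.4, 96.3, 197.9]
eef_rot: [-1.379, 1.089, 1.38]
contact_force: [-0.4, 0.1, -3.3]
gripper_width: 18.6
```

Call:
arm_command([
  [[0, 0, -0.001], 0],
  [[0, 0, -0.001], 0],
  [[0, 0, -0.001], 0],
  [[0, 0, 0], 0],
  [[0, 0, 0], 0],
])

```text
clock: 22.05
ee_pos: [546.5, 96.3, 195.3]
eef_rot: [-1.38, 1.089, 1.379]
contact_force: [-1.1, -1.4, -1.0]
gripper_width: 18.7
```

Call:
arm_command([
  [[0, 0, -0.001], 0],
  [[0, 0, -0.0005], 0],
  [[0, 0, 0], 0],
  [[0, 0, 0], 0],
])

```text
clock: 22.38
ee_pos: [546.5, 96.3, 195.3]
eef_rot: [-1.381, 1.088, 1.378]
contact_force: [-5.1, -0.3, 8.7]
gripper_width: 19.2
```

Call:
arm_command([
  [[0, 0, 0], 0],
  [[0, 0, 0], 0],
  [[0, 0, 0], 0],
  [[0, 0, 0], 0],
  [[0, 0, 0], 0],
  [[0, 0, 0], 0],
  [[0, 0, 0], 0],
  [[0, 0, 0], 0],
  [[0, 0, 0], 0],
  [[0, 0, 0], 0],
], claw=0.0918)

```text
clock: 23.22
ee_pos: [546.4, 96.3, 193.5]
eef_rot: [-1.379, 1.089, 1.38]
contact_force: [0.3, -0.4, -0.3]
gripper_width: 80.7
```

```bash
python3 - <<'E'
from h import *
s=camera("side");w=camera("wrist");st=sense()
print(st["ee_pos"],st["clock"],st["gripper_width"],st["contact_force"])
np.save("w8.npy",w,allow_pickle=True)
im=w["pixels"].copy();th=np.linspace(0,6.283,60);c=(546.8,96.4)
for r,z,col in((72,130,(0,0,255)),(48,135,(255,0,0))):
    q=np.array([proj(w,(c[0]+r*np.cos(k),c[1]+r*np.sin(k),z)) for k in th]);cv2.polylines(im,[np.round(q*8).astype(np.int32)],True,col,1,cv2.LINE_AA,3)
cv2.imwrite("pics/o8.png",np.hstack([im,cv2.resize(s["pixels"][80:200,190:280],(288,384),interpolation=3)]))
E
```

```text
[546.47859822  96.26322662 193.50257131] 23.3167 88.82326148599908 [-0.01736292  0.18630721 -0.47303041]
```

View pics/o8.png

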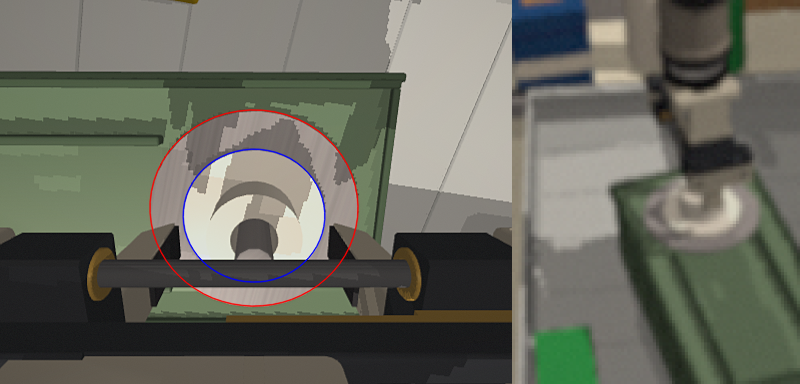

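The lid is seated flat with its flange on the predicted circle and the plug nested. I lower around the plug body.

Call:
arm_command([
  [[0, 0, -0.01], 0],
  [[0, 0, -0.01], 0],
  [[0, 0, -0.008], 0],
  [[0, 0, 0], 0],
  [[0, 0, 0], 0],
])

```text
clock: 23.73
ee_pos: [546.0, 96.2, 164.5]
eef_rot: [-1.378, 1.091, 1.381]
contact_force: [-0.1, 0.2, 0.6]
gripper_width: 92.0
```

Call:
arm_command([
  [[0, 0, 0], 0],
  [[0, 0, 0], 0],
  [[0, 0, 0], 0],
  [[0, 0, 0], 0],
  [[0, 0, 0], 0],
  [[0, 0, 0], 0],
  [[0, 0, 0], 0],
  [[0, 0, 0], 0],
  [[0, 0, 0], 0],
  [[0, 0, 0], 0],
], claw=0.03, force=15)

```text
clock: 24.57
ee_pos: [546.5, 96.3, 165.7]
eef_rot: [-1.38, 1.089, 1.379]
contact_force: [-0.2, 0.6, 1.7]
gripper_width: 57.0
```

Call:
arm_command([
  [[0, 0, 0], 0],
  [[0, 0, 0], 0],
  [[0, 0, 0.001], 0],
  [[0, 0, 0.002], 0],
  [[0, 0, 0.002], 0],
  [[0, 0, 0], 0],
  [[0, 0, 0], 0],
], force=22)

```text
clock: 25.15
ee_pos: [546.5, 96.3, 170.5]
eef_rot: [-1.38, 1.089, 1.38]
contact_force: [-0.2, 0.0, -1.4]
gripper_width: 56.9
```

The load is 1.4 N, which is the plug alone, with no side force. I lift straight up.

Call:
arm_command([
  [[0, 0, 0.004], 0],
  [[0, 0, 0.008], 0],
  [[0, 0, 0.012], 0],
  [[0, 0, 0.015], 0],
  [[0, 0, 0.015], 0],
  [[0, 0, 0.015], 0],
  [[0, 0, 0.015], 0],
  [[0, 0, 0.012], 0],
  [[0, 0, 0.008], 0],
  [[0, 0, 0.004], 0],
])

```text
clock: 25.98
ee_pos: [546.8, 96.3, 280.3]
eef_rot: [-1.381, 1.087, 1.378]
contact_force: [-0.0, -0.1, -1.5]
gripper_width: 56.8
```

Call:
arm_command([
  [[0, 0, 0], 0],
  [[0, 0, 0], 0],
  [[0, 0, 0], 0],
  [[0, 0, 0], 0],
  [[0, 0, 0], 0],
  [[0, 0, 0], 0],
])

```text
clock: 26.48
ee_pos: [546.4, 96.3, 278.1]
eef_rot: [-1.379, 1.09, 1.38]
contact_force: [-0.0, 0.1, -1.5]
gripper_width: 56.8
```

```bash
python3 - <<'E'
from h import *
s=camera("side");t=camera("top");st=sense()
print(st["ee_pos"],st["clock"],st["gripper_width"],st["contact_force"])
cv2.imwrite("pics/o9.png",np.hstack([cv2.resize(t["pixels"][100:280,80:380],(500,300),interpolation=3),cv2.resize(s["pixels"][60:200,160:300],(300,300),interpolation=3)]))
E
```

```text
[546.41837211  96.27284388 278.28310321] 26.5833 56.76388650252149 [ 0.24305632  0.24783586 -1.60037215]
```

View pics/o9.png

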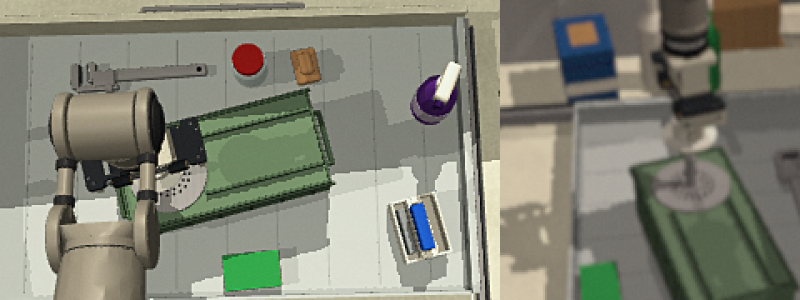

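The plug is held in the air and the steel lid is seated in the mouth with its stem clear. The shelf is empty, the scraper is in its holder and everything else is untouched. I hand the job in.

```bash
python3 -c "
from h import *
print(close_job()); print(sense()['clock'])"
```

```text
the job is handed in; nothing more can be done
None
the job is handed in; nothing more can be done
```

I finished the task and handed it in at about 26.6 s of the 72 s allowed; no verdict is reported.

**What I did:**
- **Scraper:** I took the smaller blue scraper from its holder, swept the four offcuts along the shelf into the mouth, and stood it back. It seated with about 4.5 N.
- **Lid and plug:** I lifted the lid by its stem with the plug nested and lowered the pair until contact at the expected home height. Pressing it home gave about 9 N down and a brief 5 N sideways. I released it, then gripped the plug body and lifted it straight up about 113 mm.

**Last checks:**
- **Plug:** it is held at a 56.8 mm opening with a load of about 1.5 N, which is the plug alone. Its underside is about 47 mm above the stem top.
- **Scene:** the final pictures show the lid flat in the mouth, the shelf empty, the scraper in its holder, and the wrench, jar, brush, spray and sponge in place.

**Uncertain or disagreeing:**
- **Fourth offcut:** I saw only three offcuts in the bin, because the scraper hid the fourth. I infer it fell in because the shelf was empty and nothing lay in the drawer.
- **Cameras:** the top camera read about 1–2 mm off from the wrist camera and the grip pose, so I relied on the wrist camera.

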